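Fit the clean filter cassette in the bench dust extractor and switch it on

TASK

Take the clean filter cassette (white, green grip tab) out of the rack, slide it foot first into the sloping slot of the blue dust extractor until it is fully home, and let go of it. Then swing the extractor's red-knobbed switch lever all the way over to the back to turn it on. Leave the used filter in its rack bay and do not disturb the other things on the bench.

Things in the scene. Friction and masses are not known exactly. Their poses are not given: they have to be found in the camera images.
- clean_filter: Clean filter cassette, loose, 0.25 kg: flat white slab, pale pleats, 100 wide (its x) x 14 thick (y) x 105 high (z), with a green grip tab 60 (x) x 14 (y) x 45 high centred on top, 150 mm in all. Origin: centre of its foot (underside); z runs up to the tab. Stands upright in one of the rack's two bays; which one varies. Same either way round.
- used_filter: Used filter cassette: same shape, size and frame as the clean one, but a grey frame with dark pleats and a black tab. It stands in the rack's other bay and stays there.
- rack: Fixed filter rack: steel base 130 (x) x 160 (y) x 6 mm, two open-topped aluminium bays at y = +45 and -45 mm, each 105 (x) x 19 (y) mm inside, floor 11 mm and rim 62 mm above the table. Origin: centre of the base's underside, z up. Cassettes stand with their width along the rack's x.
- extractor: Fixed dust extractor; x to its back, z up, origin on the table. Blue part x -130 to 120, y -40 to 130 mm: front slopes up from 80 mm high at x -130 to 170 high at x 27, flat behind, with a duct collar (98 across, up to 190 high) at x 75, y 45. Grey shoulder beside it (y -125 to -40, 90 mm high) carries the switch lever.
- slot: Filter slot in the sloping front, with a yellow flared lip (8 mm proud). Origin: centre of the mouth in the face, 123 mm above the table. z points out of the slot, tilted 30 deg from vertical towards the front; x up the slope (long side), y level (narrow side). Inside 103 (x) x 17 (y), 85 mm deep. A cassette fully home has its origin at z = -85 mm, its z along this z; 65 mm sticks out.
- switch (a joint): Switch lever hinge, rad. 0 = leaning to the front (off), 1.0 = stop, leaning to the back (on); it stays where it is left. Starts between 0 and 0.15. Light to move (about 1 N at the knob).
- switch_tip (a point): Centre of the lever's red knob, a 26 mm ball on a 10 mm rod 80 mm long. Hinge axis along the extractor's y, at x -40, y -82.5, z 112 mm of the extractor, over a black block 70 (x) x 50 (y), top 115 mm above the table. The knob travels from x = -78 to x = -2 mm of the extractor, 182 mm above the table at both ends, 192 midway.
- tin: Bystander: grey and red solvent tin 105 x 65 x 168 mm high, origin under its centre.
- mug: Bystander: white mug, 80 mm across, 90 mm high, origin under its centre.
- bottle: Bystander: yellow bottle 66 mm across, 200 mm high, origin under its centre.
- pipe_offcut: Bystander: dark steel pipe offcut standing on end, 90 mm across, 90 mm high, origin under its centre.
- wrench: Bystander: steel wrench lying flat, along its x.
- screwdriver: Bystander: screwdriver lying flat between the robot and the extractor, along its x.
- tape_measure: Bystander: yellow tape measure 75 x 40 x 65 mm high, origin under its centre.
Not all that is in view belongs to the job. What is shaped like the clean_filter but orange is not meant.

How it is judged (in metres and radians):
On the way, in this order (a step that is already met when the one before it is completed fails the run):
1. the clean filter is fully home in the extractor's slot (z of clean_filter in the frame of slot below -0.081 m and x of clean_filter in the frame of slot between -0.008 and 0.008 m and y of clean_filter in the frame of slot between -0.006 and 0.006 m and angle between the z axis of clean_filter and the z axis of slot, either way round below 0.09 rad and angle between the y axis of clean_filter and the y axis of slot, either way round below 0.12 rad), for 0.2 s.
2. then the switch lever is swung over to the back, the filter having been let go (all of step 1 and value of joint switch above 0.85 rad and contact force between clean_filter and the fingers below 0.1 N), for 0.2 s.
At the end, for the whole second after the job is handed in: The clean filter is fully home in the slot (origin at least 81 mm below the mouth, within 8 mm along and 6 mm across it, in line within 5 degrees), released and at rest, and the switch lever is at 0.85 rad or more (over to the back) (all of step 1 and linear speed of clean_filter below 0.02 m/s and value of joint switch above 0.85 rad); the robot touches nothing.
It fails at once if the used filter is shifted by more than 25 mm (distance of used_filter from where it was at the start of the episode above 0.025 m).
It fails at once if a bystander on the bench is shifted by more than 30 mm (distance of any of tin, mug, bottle, pipe_offcut, wrench, screwdriver, tape_measure from where it was at the start of the episode above 0.03 m).
It also fails if it takes over 58 s, if anything falls off the work surface, if the arm or the gripper's body presses on something with over 40 N, if the wrist force passes 120 N, or if a joint passes its speed limit or range.

ROBOT

A 6-joint arm with a two-finger parallel gripper is mounted at the origin on the work surface. World frame = base frame: x ahead of the robot, y to its left, z up, the work surface at z = 0. Lengths are in m, angles in degrees, forces in N, time in s.
With the tool pointing down it reaches from about 0.35 to 0.875 m from the base axis. Payload 4.2 kg.
Tool frame: the origin (TCP) lies midway between the tips of the shut fingers; the grasp point (between the pads) lies 19 mm behind it; z points along the fingers, y is the line along which they close (so a half turn about z gives the same grasp; the last joint's range is limited). The gripper opens to 87 mm and grips with 3 to 60 N. Pads are 19 mm wide; open, the fingers measure 117 mm over their backs; the gripper's body (75 mm by 190 mm) begins 51 mm behind the grasp point.
Start: joints at [-61.043, 22.042, 0.453, 0, -68.411, -14.817], TCP at [0.153, -0.606, 0.223] pointing down, gripper open.
Joint ranges: [-179.83, 179.83], [-69.29, 118.12], [-61.27, 80.66], [-181.25, 117.63], [-171.15, -9.14], [-177.46, 177.46]. Speed limits (degrees/s): [159.86, 159.86, 180, 180, 180, 180].

INTERFACE

Orientations are given as a 3x3 rotation matrix whose columns are the frame's x, y, z axes.
In Python, from station import * gives the robot as it stands.
- The arm moves only by the tool move_arm, never from a script. Its argument "targets" is text: rows parted by semicolons, each of 4 numbers parted by spaces: the shift along the world's x, y, z in units of 25 mm (1.0 is 25 mm), then the turn about the world's z in units of 5 degrees (1.0 is 5 degrees). In form: tx ty tz spin; .... A call has 1 to 10 rows; each row shifts and turns the commanded pose from where the row before left it; what a row does not reach is not made up. A row lasts 1/12 s, in which the tool goes at most 41.7 mm and 7.16 degrees, less where a joint would pass 70% of its speed; a pose out of reach is approached as far as the arm can. A call is refused whole if a number of a shift passes 1 or a number of a turn 1, either way. A call with a gripper value outside its range is refused whole. "gripper" is the finger opening in mm, from 0 to 87, set as the call begins (left out, the last holds). The fingers move at their own pace and stop on an object; the grip force is fixed at half the most. Time passes only in rows, so rows that do not move let the fingers close. It gives the time, the measured TCP pose, the force, the opening and the grip force at its end, in the units of the state.
- sense(): the state, without advancing time (a new reading comes with each control period).
- capture(name): name is "scene" or "top" or "wrist"; returns a dict with "image" (480x640x3 uint8, blue, green, red), "fx", "fy", "cx", "cy" (pixels), "world_from_camera" (4x4, takes a point from camera to world coordinates); the wrist camera has in their place "hand_eye" (4x4, takes a point from camera to tool coordinates, whose origin is the TCP and whose axes are the flange's). Camera axes: x right, y up, looking along -z (the intrinsics and any distortion apply to the point x, -y, -z); pixel columns grow to the right and rows downward; lengths in m; the calibration is good to about 2 mm. A picture is of the moment at which its call begins: read the wrist's pose just before it. There is no depth.
- finish_job(): hands the job in; it is judged then, once.
The state is a dict: "time_s": time; "joints": joint angles; "joint_velocities": joint speeds; "effort": joint torques, N m; "tcp_pos": TCP position; "ee_rot": TCP orientation; "wrist_force": force on the tool from outside, world axes, zero at the start; "moment": the same for the moment, N m; "gripper_width": opening from 0.0 (shut) to 1.0 (fully open); "gripper_force": force on a finger pad.
Only numpy, scipy, OpenCV 4.12 (cv2) and the standard library are available. Lean on these libraries where they do the work, as an engineer would, in place of code of your own. Each camera call takes 0.05 s, during which the arm holds its last target. There are 200 camera calls.

## Working session

There is one attempt and no reset: what is moved stays moved. The work goes in short steps, Python scripts to look and compute and a tool call to move; the robot and the scene stay as the last step left them, time stands still between calls to the robot, and variables do not carry over. Pictures are saved under pics/ and viewed, at most 10 in all, crops included, and the job is handed in when it is done.

Besides the shell and the picture viewer there is one more tool, called after ">>>" as name(argument=value, ...), one argument or row to a line, values as JSON. move_arm: Moves the arm, as the interface text tells. Its arguments: {"type":"object","properties":{"targets":{"type":"string"},"gripper":{"type":"number"}},"required":["targets"]}

```bash
mkdir -p pics; cat > h.py <<'E'
from station import *
import numpy as np, cv2
def cam(n):
    s=sense(); c=capture(n); 
    if n=="wrist":
        T=np.eye(4);T[:3,:3]=np.array(s["ee_rot"]);T[:3,3]=s["tcp_pos"];c["W"]=T@np.array(c["hand_eye"])
    else: c["W"]=np.array(c["world_from_camera"])
    return c
def ray(c,u,v):
    d=np.array([(u-c["cx"])/c["fx"],-(v-c["cy"])/c["fy"],-1.]);return c["W"][:3,3],c["W"][:3,:3]@d
def onz(c,u,v,z):
    o,d=ray(c,u,v);return o+d*(z-o[2])/d[2]
def proj(c,p):
    q=np.linalg.inv(c["W"])@np.append(p,1);return c["cx"]+c["fx"]*q[0]/-q[2],c["cy"]-c["fy"]*q[1]/-q[2]
def tri(c1,p1,c2,p2):
    o1,d1=ray(c1,*p1);o2,d2=ray(c2,*p2)
    t=np.linalg.lstsq(np.c_[d1,-d2],o2-o1,rcond=None)[0];a=o1+t[0]*d1;b=o2+t[1]*d2
    return (a+b)/2,np.linalg.norm(a-b)
E
python3 - <<'E'
from h import *
import pickle
s=sense();print(s)
C={n:cam(n) for n in("scene","top","wrist")}
for n,c in C.items():
    cv2.imwrite(f"pics/{n}0.png",c["image"]);print(n,{k:c[k] for k in c if k not in("image","W")},c["W"].round(3))
pickle.dump(C,open("c0.pkl","wb"))
E
```

```text
{'time_s': 0.0, 'joints': array([-6.10433736e+01,  2.20911049e+01,  3.80246617e-01, -3.15039825e-02,
       -6.84122375e+01, -1.48170515e+01]), 'joint_velocities': array([ 0.00985324, -0.02365386,  0.08275841,  0.04022643, -0.09148863,
       -0.08593628]), 'effort': array([-5.52002075e-04, -3.90672112e+01,  1.87398559e+01,  4.21966508e+00,
        1.09457213e-02, -1.93088026e-04]), 'tcp_pos': array([ 0.15256282, -0.60546376,  0.22145268]), 'ee_rot': array([[-9.69753033e-01, -2.44087490e-01, -5.92766460e-04],
       [-2.44088204e-01,  9.69750702e-01,  2.12733107e-03],
       [ 5.55807900e-05,  2.20767306e-03, -9.99997562e-01]]), 'wrist_force': array([ 0.19031866,  0.3906245 , -0.03009769]), 'moment': array([ 0.01227344, -0.02094416, -0.02926488]), 'gripper_force': 0.0, 'gripper_width': 1.003531470260758}
scene {'fx': 557.4101027748684, 'fy': 557.4101027748684, 'cx': 322.6620371677297, 'cy': 245.8939308074587, 'world_from_camera': array([[ 0.46778754, -0.6070197 ,  0.64241879,  1.59444783],
       [ 0.88381136,  0.32721193, -0.33437977, -0.55276512],
       [-0.00723199,  0.72419572, 
[... 601 characters left out ...]
98  -0.196  0.237]
 [-1.    -0.013 -0.016 -0.009]
 [-0.018  0.196  0.98   1.623]
 [ 0.     0.     0.     1.   ]]
wrist {'fx': 343.7062435205277, 'fy': 343.7062435205277, 'cx': 324.05202673153275, 'cy': 240.94096491697402, 'hand_eye': array([[ 1.14567157e-05,  9.66230158e-01,  2.57680580e-01,
         6.94642873e-02],
       [ 9.99999990e-01, -4.70479766e-05,  1.31955843e-04,
         3.96829553e-04],
       [ 1.39623065e-04,  2.57680576e-01, -9.66230149e-01,
        -1.61824180e-01],
       [ 0.00000000e+00,  0.00000000e+00,  0.00000000e+00,
         1.00000000e+00]])} [[-0.244 -0.937 -0.249  0.085]
 [ 0.97  -0.235 -0.065 -0.622]
 [ 0.002 -0.258  0.966  0.383]
 [ 0.     0.     0.     1.   ]]
```

View pics/scene0.png

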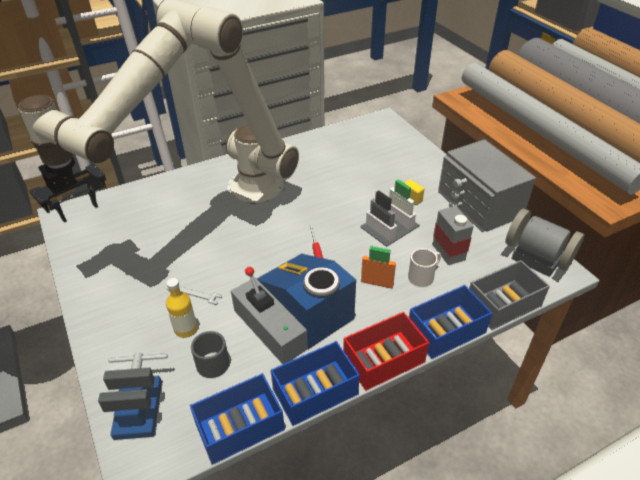

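View pics/top0.png

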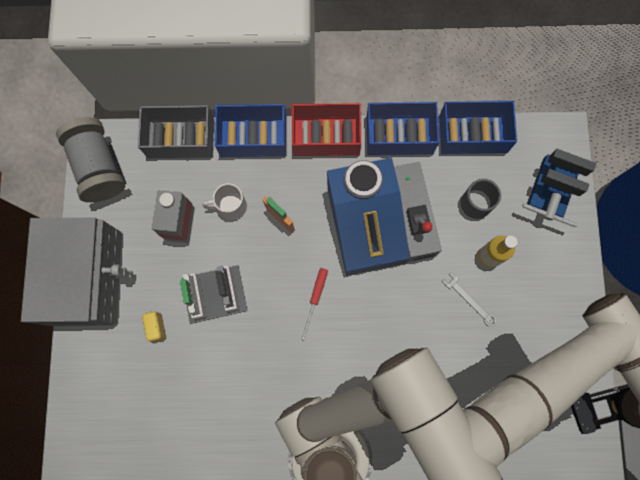

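```bash
python3 - <<'E'
from h import *
import pickle
C=pickle.load(open("c0.pkl","rb"))
for n in("top","scene"):
    c=C[n];h=cv2.cvtColor(c["image"],cv2.COLOR_BGR2HSV)
    for nm,lo,hi in(("green",(50,110,60),(85,255,255)),("yellow",(18,120,90),(32,255,255)),("red",(0,170,90),(5,255,255))):
        k,_,st,ce=cv2.connectedComponentsWithStats(cv2.inRange(h,lo,hi))
        for i in range(1,k):
            if st[i,4]>40: print(n,nm,st[i],ce[i].round(1))
a=C["scene"]["image"][150:310,340:500];b=C["top"]["image"][180:340,150:310]
cv2.imwrite("pics/crop1.png",cv2.resize(np.hstack([a,b]),None,fx=2.5,fy=2.5,interpolation=cv2.INTER_CUBIC))
a=C["scene"]["image"][235:365,225:365];b=C["top"]["image"][150:280,310:450]
cv2.imwrite("pics/crop2.png",cv2.resize(np.hstack([a,b]),None,fx=2.8,fy=2.8,interpolation=cv2.INTER_CUBIC))
E
```

```text
top green [267 198  18  17  51] [274.5 205. ]
top green [181 280   8  23 105] [184.3 291. ]
top yellow [387 119   6  22 126] [389.5 130. ]
top yellow [450 118   7  22 134] [453.1 128.9]
top yellow [482 119   7  21 133] [485. 129.]
top yellow [260 121   7  22 137] [262.8 131.8]
top yellow [323 121   7  22 143] [326.  131.2]
top yellow [418 120   7  21 130] [421.3 129.9]
top yellow [164 123   9  22 157] [168.2 134. ]
top yellow [197 122   7  23 147] [200.  133.1]
top yellow [228 123   7  21 126] [231.5 133. ]
top yellow [364 211  19  46 274] [372.8 233.9]
top yellow [489 236  26  25 369] [499.5 249.2]
top yellow [143 312  22  29 499] [153.  326.1]
top red [292 106   2  39  49] [292.8 122. ]
top red [329 119   6  23  48] [331.6 128.9]
top red [296 120   7  20  42] [299.8 126.3]
scene green [396 180  14  11  53] [402.8 184.8]
scene green [370 247  20  16 212] [379.4 253.8]
scene yellow [542  33  12  11  66] [547.2  38.1]
scene yellow [405 180  19  24 255] [415.2 191. ]
scene yellow [279 263  28  11 136] [292.8 267.8]
scene yellow [503 286  17  15 130] [510.9 293. ]
scene yellow [166 288  25  29 521] [178.  303.2]
scene yellow [455 308  16  15 109] [461.8 315.3]
scene yellow [430 319  16  16 128] [436.9 327.1]
scene yellow [175 325  22  12  91] [187.  332.5]
scene yellow [375 344  16  17 127] [382.2 352. ]
scene yellow [317 370  15  18 135] [323.4 378.9]
scene yellow [286 384  14  19 139] [292.1 393.3]
scene yellow [253 399  14  20 147] [259.5 408.1]
scene yellow [219 414  14  21 158] [225.6 423.8]
scene red [314 243   8  14  74] [316.9 249.7]
scene red [ 345  313   83   77 3050] [386.7 348.8]
```

View pics/crop1.png

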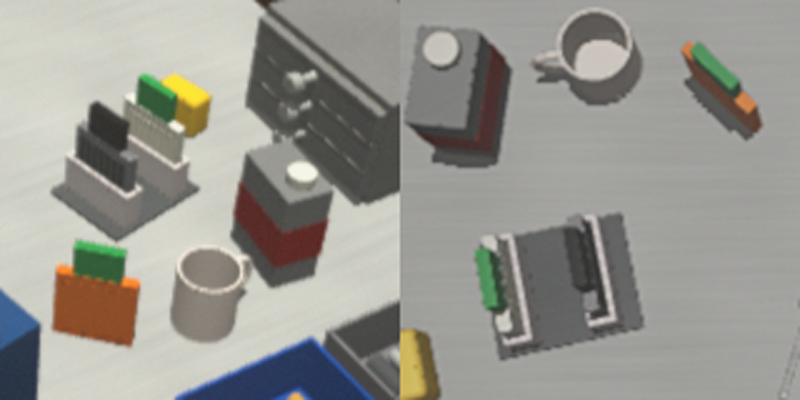

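View pics/crop2.png

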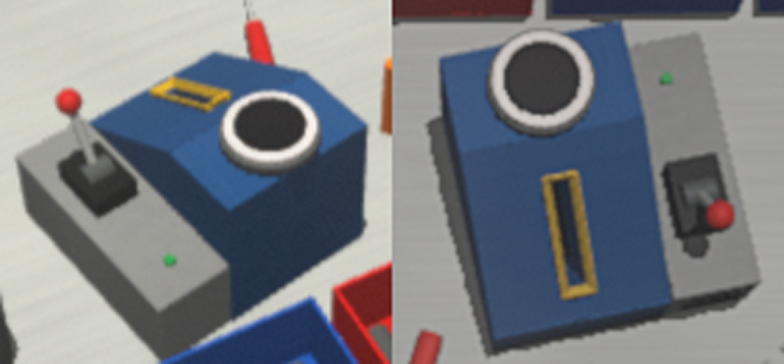

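```bash
python3 - <<'E'
from h import *
import pickle
C=pickle.load(open("c0.pkl","rb"));t,s=C["top"],C["scene"]
p=lambda n,q,e="":print(n,np.round(q,4),e)
p("tab top",onz(t,184,291,.155)); print(tri(t,(184,291),s,(402.8,184)))
f=lambda x,y:(150+(x-400)/2.5,180+y/2.5)
a=onz(t,*f(643,327),.006);b=onz(t,*f(622,213),.006);c=onz(t,*f(500,357),.006)
for n,v in(("rackx",b-a),("racky",c-a)): p(n,np.linalg.norm(v),np.degrees(np.arctan2(v[1],v[0])))
p("rack c",(b+c)/2)
p("lip",onz(t,372.8,233.9,.130));print(tri(t,(372.8,233.9),s,(292.8,267.8)))
g=lambda x,y:(310+(x-392)/2.8,150+y/2.8)
p("knob",tri(t,g(720,213),s,(225+68/2.8,235+101/2.8))[0])
p("knob z182",onz(t,*g(720,213),.183))
a=onz(t,*g(467,152),.17);b=onz(t,*g(645,123),.17);v=a-b;p("ridge",np.linalg.norm(v),np.degrees(np.arctan2(v[1],v[0]))-90)
l=onz(t,*g(580,298),.107);u=onz(t,*g(560,172),.155);v=u-l;p("lip axis",v,np.degrees(np.arctan2(v[1],v[0])))
p("collar",onz(t,*g(542,80),.19))
a=onz(t,*g(497,346),.08);b=onz(t,*g(668,303),.08);p("frontedge",np.linalg.norm(a-b),np.degrees(np.arctan2(*(a-b)[1::-1]))-90)
E
```

```text
tab top [0.4191 0.3553 0.155 ] 
(array([0.41934659, 0.35592493, 0.15760362]), np.float64(0.0027232218771053103))
rackx 0.1278 11.289152345303497
racky 0.1574 101.23445993006118
rack c [0.429  0.3083 0.006 ] 
lip [ 0.5631 -0.1175  0.13  ] 
(array([ 0.5647087 , -0.1160879 ,  0.12589706]), np.float64(0.0036314407387579343))
knob [ 0.5703 -0.2467  0.1821] 
knob z182 [ 0.5695 -0.2479  0.183 ] 
ridge 0.1622 8.750149997485963
lip axis [0.1073 0.0186 0.048 ] 9.850367343725443
collar [ 0.6918 -0.0938  0.19  ] 
frontedge 0.1649 13.55190032444041
```

>>> move_arm(
  targets="0.6 1 0.7 0;0.6 1 0.7 0;0.6 1 0.7 0;0.6 1 0.7 0;0.6 1 0.7 0;0.6 1 0.7 0;0.6 1 0.7 0;0.6 1 0.7 0;0.6 1 0.7 0;0.6 1 0.7 0",
  gripper=87,
)

```text
time_s: 0.98
tcp_pos: [0.3029, -0.3545, 0.3982]
ee_rot: [[-0.97, -0.244, -0.0], [-0.244, 0.97, 0.0], [-0.0, 0.0, -1.0]]
wrist_force: [-0.1, 0.9, -0.7]
gripper_width: 0.998
gripper_force: 0.0
```

>>> move_arm(
  targets="0.7 0.95 -0.15 -0.15;0.7 0.95 -0.15 -0.15;0.7 0.95 -0.15 -0.15;0.7 0.95 -0.15 -0.15;0.7 0.95 -0.15 0;0.7 0.95 -0.15 0;0.7 0.95 -0.15 0;0.7 0.95 -0.15 0;0.7 0.95 -0.15 0;0.7 0.95 -0.15 0;",
)

```text
time_s: 1.82
tcp_pos: [0.4781, -0.1171, 0.3597]
ee_rot: [[-0.981, -0.193, -0.0], [-0.193, 0.981, 0.0], [0.0, 0.0, -1.0]]
wrist_force: [0.4, -0.7, -0.6]
gripper_width: 1.003
gripper_force: 0.0
```

>>> move_arm(
  targets="0 0 0 0;0 0 0 0",
)

```text
time_s: 1.98
tcp_pos: [0.478, -0.1174, 0.3591]
ee_rot: [[-0.981, -0.196, -0.002], [-0.196, 0.981, -0.0], [0.002, 0.0, -1.0]]
wrist_force: [-0.1, -0.1, -0.3]
gripper_width: 1.0
gripper_force: 0.0
```

```bash
python3 - <<'E'
from h import *
import pickle
c=cam("wrist");print(sense()["tcp_pos"]);pickle.dump(c,open("c1.pkl","wb"));im=c["image"]
cv2.imwrite("pics/w1.png",im)
h=cv2.cvtColor(im,cv2.COLOR_BGR2HSV)
m=cv2.inRange(h,(18,110,70),(34,255,255));m=max(cv2.findContours(m,0,2)[0],key=cv2.contourArea)
print(cv2.contourArea(m),cv2.approxPolyDP(cv2.convexHull(m),4,True)[:,0].tolist(),cv2.minAreaRect(m))
print("pred lip",proj(c,(.563,-.1175,.13)),"knob",proj(c,(.57,-.247,.182)))
E
```

```text
[ 0.47762052 -0.11820308  0.35962682]
4752.0 [[639, 361], [639, 377], [295, 379], [297, 367]] ((467.0, 370.0), (18.0, 344.0), 90.0)
pred lip (np.float64(309.89610665392627), np.float64(280.0148202160083)) knob (np.float64(185.89193015872456), np.float64(281.63243924039364))
```

View pics/w1.png

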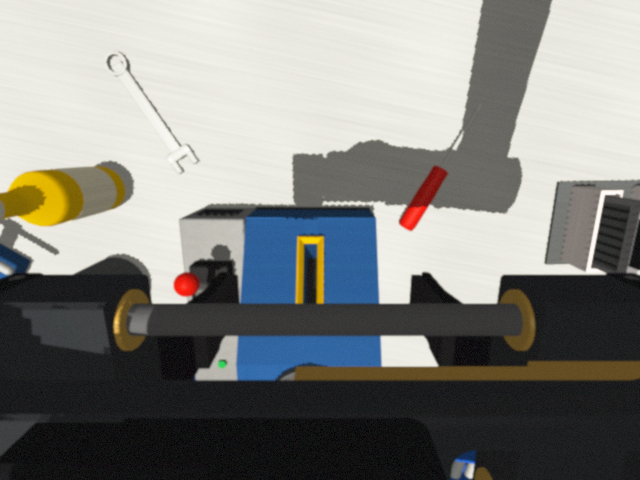

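```bash
python3 - <<'E'
from h import *
import pickle
c=pickle.load(open("c1.pkl","rb"));C=pickle.load(open("c0.pkl","rb"));t=C["top"]
def onplane(c,u,v,P,n):
    o,d=ray(c,u,v);return o+d*((P-o)@n)/(d@n)
def mask(c,roi):
    h=cv2.cvtColor(c["image"],cv2.COLOR_BGR2HSV);m=cv2.inRange(h,(18,110,70),(34,255,255));k=np.zeros_like(m);x,y,X,Y=roi;k[y:Y,x:X]=m[y:Y,x:X];return k
mw=mask(c,(285,225,335,300));mt=mask(t,(355,205,400,262))
yaw=np.radians(10.5);P=np.array([.563,-.1175,.130])
for it in range(3):
    ex=np.array([np.cos(yaw),np.sin(yaw),0]);ey=np.array([-ex[1],ex[0],0]);n=np.array([0,0,np.cos(np.pi/6)])-ex*.5
    sx=np.cross(ey,n)
    out=[]
    for cc,m in((c,mw),(t,mt)):
        v,u=np.nonzero(m);pts=np.array([onplane(cc,a,b,P,n) for a,b in zip(u,v)])
        L=(pts-P)@np.c_[sx,ey,n];out.append(L)
        rows=[(r,L[v==r,1].min(),L[v==r,1].max(),L[v==r,0].mean()) for r in np.unique(v) if (v==r).sum()>1]
        R=np.array(rows);k=(R[:,2]-R[:,1])>.0
        fit=np.polyfit(R[k,3],(R[k,1]+R[k,2])/2,1)
        print("L x",L[:,0].min().round(4),L[:,0].max().round(4),"y",np.percentile(L[:,1],[1,99]).round(4),"slope deg",np.degrees(np.arctan(fit[0])).round(2),"y0",fit[1].round(4), "width",np.median(R[:,2]-R[:,1]).round(4))
    yaw+=np.arctan(fit[0])*0 
# blue side edges at known row, wrist
h=cv2.cvtColor(c["image"],cv2.COLOR_BGR2HSV);b=cv2.inRange(h,(100,120,60),(125,255,255));
k,l,st,ce=cv2.connectedComponentsWithStats(b)
for r in(222,240,255,270): 
    u=np.nonzero(b[r,230:400])[0]+230
    q=[(onplane(c,a,r,P-.008*n,n)-P)@np.c_[sx,ey] for a in(u.min(),u.max())];print(r,u.min(),u.max(),np.round(q,4).tolist())
u,v=185.5,284.5;hh=cv2.inRange(h[265:305,165:210],(0,150,90),(6,255,255));vv,uu=np.nonzero(hh);u,v=uu.mean()+165,vv.mean()+265
print("knob",u,v,onz(c,u,v,.182))
E
```

```text
L x -0.0558 0.023 y [-0.017  0.016] slope deg 0.48 y0 -0.0003 width 0.0323
L x -0.0591 0.0598 y [-0.0166  0.0158] slope deg -1.62 y0 -0.0004 width 0.0303
L x -0.0558 0.023 y [-0.017  0.016] slope deg 0.48 y0 -0.0003 width 0.0323
L x -0.0591 0.0598 y [-0.0166  0.0158] slope deg -1.62 y0 -0.0004 width 0.0303
L x -0.0558 0.023 y [-0.017  0.016] slope deg 0.48 y0 -0.0003 width 0.0323
L x -0.0591 0.0598 y [-0.0166  0.0158] slope deg -1.62 y0 -0.0004 width 0.0303
222 246 374 [[-0.0755, -0.0845], [-0.0778, 0.0811]]
240 245 375 [[-0.0514, -0.0841], [-0.0537, 0.0817]]
255 244 375 [[-0.0318, -0.084], [-0.034, 0.0812]]
270 243 376 [[-0.0127, -0.0838], [-0.0148, 0.0819]]
knob 186.3056768558952 284.0393013100437 [ 0.57262905 -0.24631455  0.182     ]
```

>>> move_arm(
  targets="-0.25 0.92 0 0;-0.25 0.92 0 0;-0.25 0.92 0 0;-0.25 0.92 0 0;-0.25 0.92 0 0;-0.25 0.92 0 0;-0.25 0.92 0 0;-0.25 0.92 0 0;-0.25 0.92 0 0;-0.25 0.92 0 0",
)

```text
time_s: 2.87
tcp_pos: [0.4146, 0.1113, 0.3606]
ee_rot: [[-0.981, -0.191, 0.001], [-0.191, 0.981, 0.001], [-0.001, 0.0, -1.0]]
wrist_force: [1.4, 0.3, 0.2]
gripper_width: 0.997
gripper_force: 0.0
```

>>> move_arm(
  targets="-0.2 1 0 0;-0.2 1 0 0;-0.2 1 0 0;-0.2 1 0 0;-0.2 1 0 0;-0.2 1 0 0;-0.2 1 0 0;-0.2 1 0 0;-0.2 1 0 0;0 0 0 0",
)

```text
time_s: 3.7
tcp_pos: [0.3701, 0.3386, 0.3595]
ee_rot: [[-0.981, -0.195, -0.0], [-0.195, 0.981, 0.0], [0.0, 0.0, -1.0]]
wrist_force: [1.2, 0.2, -0.5]
gripper_width: 1.0
gripper_force: 0.0
```

```bash
python3 - <<'E'
from h import *
import pickle
c=cam("wrist");pickle.dump(c,open("c2.pkl","wb"));im=c["image"]
print(sense()["tcp_pos"]);cv2.imwrite("pics/w2.png",im)
h=cv2.cvtColor(im,cv2.COLOR_BGR2HSV)
k,l,st,ce=cv2.connectedComponentsWithStats(cv2.inRange(h,(50,90,50),(85,255,255)))
for i in range(1,k):
    if st[i,4]>60: print(st[i],ce[i])
print(proj(c,(.4191,.3553,.161)))
E
```

```text
[0.37019008 0.3369617  0.35968171]
[323 231  13  59 695] [329.05611511 259.94532374]
(np.float64(329.8297308198895), np.float64(262.60233441648774))
```

View pics/w2.png

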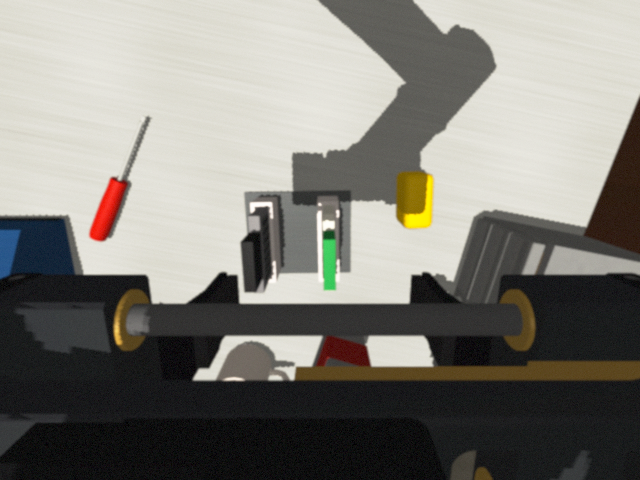

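>>> move_arm(
  targets="0.96 0.35 -0.5 0;0.96 0.35 -0.5 0;0 0 -1 0;0 0 -1 0;0 0 -1 0;0 0 -1 0;0 0 -1 0;0 0 -0.8 0;0 0 -0.6 0;0 0 -0.6 0",
)

```text
time_s: 4.58
tcp_pos: [0.4188, 0.3521, 0.1596]
ee_rot: [[-0.982, -0.191, 0.0], [-0.191, 0.982, -0.0], [0.0, -0.0, -1.0]]
wrist_force: [-1.0, -0.4, 1.0]
gripper_width: 1.001
gripper_force: 0.0
```

>>> move_arm(
  targets="0 0 -0.6 0;0 0 -0.6 0;0 0 -0.4 0;0 0 0 0",
)

```text
time_s: 4.92
tcp_pos: [0.4178, 0.3517, 0.1183]
ee_rot: [[-0.982, -0.191, -0.003], [-0.191, 0.982, -0.003], [0.003, -0.003, -1.0]]
wrist_force: [-0.2, 0.1, 0.1]
gripper_width: 1.002
gripper_force: 0.0
```

```bash
python3 - <<'E'
from h import *
c=cam("wrist");print(sense()["tcp_pos"],sense()["wrist_force"])
h=cv2.cvtColor(c["image"],cv2.COLOR_BGR2HSV)
k,l,st,ce=cv2.connectedComponentsWithStats(cv2.inRange(h,(50,90,40),(85,255,255)))
for i in range(1,k):
    if st[i,4]>60: print(st[i],ce[i])
s=sense()["tcp_pos"];ex=np.array([.981,.194,0])
for dx in(-.03,0,.03): print(proj(c,np.r_[s[:2],.161]+ex*dx))
E
```

```text
[0.41838339 0.35259157 0.11965381] [0.04702974 0.03547855 0.58644401]
[ 312  245   36   59 1931] [329.64681512 275.21128949]
[315 335  33  31 987] [330.90678825 350.5035461 ]
(np.float64(324.52628530395623), np.float64(262.86307027473106))
(np.float64(324.70894493135717), np.float64(336.4644079723577))
(np.float64(324.8717934295589), np.float64(402.0829985730204))
```

>>> move_arm(
  targets="-0.02 0.1 0 0;0 0 0 0",
)

```text
time_s: 5.13
tcp_pos: [0.4184, 0.3572, 0.1213]
ee_rot: [[-0.981, -0.193, 0.002], [-0.193, 0.981, 0.002], [-0.002, 0.002, -1.0]]
wrist_force: [0.1, -0.4, -0.3]
gripper_width: 0.999
gripper_force: 0.0
```

>>> move_arm(
  targets="0 0 0 0;0 0 0 0;0 0 0 0;0 0 0 0;0 0 0 0;0 0 0 0;0 0 0 0;0 0 0 0",
  gripper=0,
)

```text
time_s: 5.8
tcp_pos: [0.4177, 0.3564, 0.12]
ee_rot: [[-0.981, -0.193, -0.0], [-0.193, 0.981, -0.0], [0.0, -0.0, -1.0]]
wrist_force: [-0.3, 0.5, -0.0]
gripper_width: 0.479
gripper_force: 0.0
```

>>> move_arm(
  targets="0 0 0 0;0 0 0 0;0 0 0 0;0 0 0 0;0 0 0 0;0 0 0 0;0 0 0 0;0 0 0 0",
)

```text
time_s: 6.47
tcp_pos: [0.4177, 0.3563, 0.12]
ee_rot: [[-0.981, -0.193, -0.0], [-0.193, 0.981, -0.0], [0.0, -0.0, -1.0]]
wrist_force: [0.8, -0.7, 0.1]
gripper_width: 0.158
gripper_force: 30.0
```

>>> move_arm(
  targets="0 0 0.52 0;0 0 0.52 0;0 0 0.52 0;0 0 0 0;0 0 0 0",
)

```text
time_s: 6.88
tcp_pos: [0.4174, 0.3562, 0.1587]
ee_rot: [[-0.981, -0.193, -0.0], [-0.193, 0.981, 0.0], [0.0, 0.0, -1.0]]
wrist_force: [-0.1, -0.8, -3.1]
gripper_width: 0.161
gripper_force: 30.0
```

>>> move_arm(
  targets="-0.263 -0.052 0.1 0;-0.263 -0.052 0.1 0;-0.263 -0.052 0.08 0;-0.263 -0.052 0.06 0;-0.263 -0.052 0.04 0;-0.263 -0.052 0.02 0;-0.263 -0.052 0.01 0;0 0 0 0",
)

```text
time_s: 7.55
tcp_pos: [0.3705, 0.347, 0.1697]
ee_rot: [[-0.981, -0.194, -0.0], [-0.194, 0.981, 0.0], [0.0, 0.0, -1.0]]
wrist_force: [2.9, -0.9, -2.1]
gripper_width: 0.16
gripper_force: 30.0
```

>>> move_arm(
  targets="-0.263 -0.052 0 0;-0.263 -0.052 0 0;-0.263 -0.052 -0.02 0;0 0 0 0;0 0 0 0",
)

```text
time_s: 7.97
tcp_pos: [0.3515, 0.3433, 0.169]
ee_rot: [[-0.981, -0.193, -0.001], [-0.193, 0.981, -0.0], [0.001, -0.0, -1.0]]
wrist_force: [1.4, -0.9, -1.9]
gripper_width: 0.163
gripper_force: 30.0
```

```bash
python3 - <<'E'
from h import *
import pickle
C={n:cam(n) for n in("scene","top")};pickle.dump(C,open("c3.pkl","wb"))
a=C["scene"]["image"][120:270,340:480];b=C["top"]["image"][230:380,140:280]
cv2.imwrite("pics/tilt.png",cv2.resize(np.hstack([a,b]),None,fx=2.8,fy=2.8,interpolation=cv2.INTER_CUBIC))
E
```

```text
(no output)
```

View pics/tilt.png

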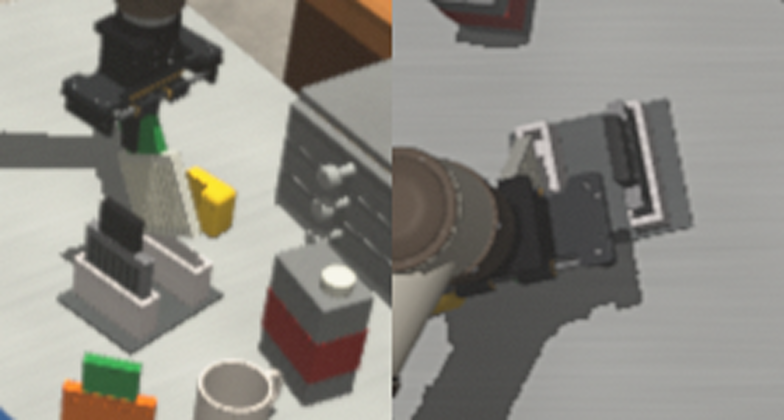

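```bash
python3 - <<'E'
from h import *
import pickle
C=pickle.load(open("c3.pkl","rb"));c=C["scene"]
P=np.array([.3515,.3433,.188]);ex=np.array([.981,.193,0]);ey=np.array([-.193,.981,0])
# visible face = -y side (scene cam at -y): plane offset -7mm
def pl(u,v,off=-.007):
    o,d=ray(c,u,v);Q=P+ey*off;p=o+d*((Q-o)@ey)/(d@ey);return np.array([(p-P)@ex,p[2]-P[2]])
f=lambda x,y:(340+x/2.8,120+y/2.8)
B=pl(*f(195,237));T=pl(*f(181,150));L=pl(*f(121,152))
print(B,T,L,np.linalg.norm(B-T),np.linalg.norm(T-L),"ang",np.degrees(np.arctan2(-(T-B)[0],(T-B)[1])),np.degrees(np.arctan2(*(T-L)[::-1])))
for th in(25,28,30,33):
    t=np.radians(th);R=np.array([[np.cos(t),-np.sin(t)],[np.sin(t),np.cos(t)]]);print(th,R@[.05,-.128],R@[.05,-.023])
E
```

```text
[ 0.11584655 -0.0843639 ] [0.07888663 0.02055829] [-0.01489461 -0.03531343] 0.11124163603150108 0.10916303870515617 ang 19.40534046662376 30.785069642031996
25 [ 0.09941053 -0.09487648] [0.05503561 0.00028583]
28 [ 0.10423974 -0.08954371] [0.05494523 0.00316578]
30 [ 0.10730127 -0.08585125] [0.05480127 0.00508142]
33 [ 0.11164732 -0.08011788] [0.05446023 0.00794253]
```

>>> move_arm(
  targets="0 0 0.5 0;0 0 1 0;0 0 1 0;0 0 1 0;0 0 1 0;0 0 1 0;0 0 0.5 0;0.123 -0.48 0 0;0.246 -0.96 0 0;0.246 -0.96 0 0",
)

```text
time_s: 8.9
tcp_pos: [0.3661, 0.2825, 0.3172]
ee_rot: [[-0.981, -0.194, -0.004], [-0.194, 0.981, -0.001], [0.004, -0.001, -1.0]]
wrist_force: [0.5, 0.2, -3.1]
gripper_width: 0.158
gripper_force: 30.0
```

>>> move_arm(
  targets="0.246 -0.96 0 0;0.246 -0.96 0 0;0.246 -0.96 0 0;0.246 -0.96 0 0;0.246 -0.96 0 0;0.246 -0.96 0 0;0.246 -0.96 0 0;0.246 -0.96 0 0;0.246 -0.96 0 0;0.246 -0.96 0 0",
)

```text
time_s: 9.73
tcp_pos: [0.4275, 0.0421, 0.3173]
ee_rot: [[-0.981, -0.193, -0.004], [-0.193, 0.981, 0.001], [0.004, 0.001, -1.0]]
wrist_force: [0.2, -0.7, -3.2]
gripper_width: 0.159
gripper_force: 30.0
```

>>> move_arm(
  targets="0.246 -0.96 0 0;0.246 -0.96 0 0;0.246 -0.96 0 0;0.246 -0.96 0 0;0.246 -0.96 0 0;0.246 -0.96 0 0;0.246 -0.96 0 0;0.123 -0.48 0 0;0 0 0 0;0 0 0 0",
)

```text
time_s: 10.57
tcp_pos: [0.4739, -0.1368, 0.3171]
ee_rot: [[-0.982, -0.191, -0.004], [-0.191, 0.982, 0.002], [0.004, 0.002, -1.0]]
wrist_force: [-0.5, 0.0, -2.8]
gripper_width: 0.158
gripper_force: 30.0
```

```bash
python3 - <<'E'
from h import *
import pickle
s=sense();print(s["tcp_pos"],s["wrist_force"])
C={n:cam(n) for n in("scene","top","wrist")};pickle.dump(C,open("c4.pkl","wb"))
a=C["scene"]["image"][170:320,215:355];b=C["top"]["image"][190:340,320:460]
cv2.imwrite("pics/pre.png",cv2.resize(np.hstack([a,b]),None,fx=2.8,fy=2.8,interpolation=cv2.INTER_CUBIC))
E
```

```text
[ 0.47385048 -0.13676933  0.31708925] [-0.54037924  0.01297369 -2.84101925]
```

View pics/pre.png

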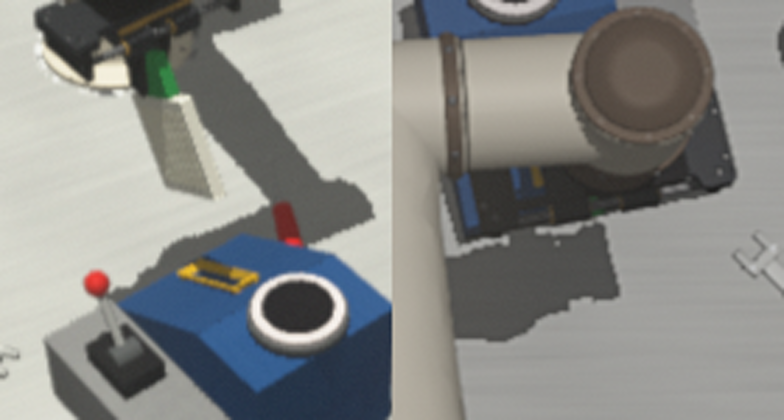

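```bash
python3 - <<'E'
from h import *
import pickle
C=pickle.load(open("c4.pkl","rb"));c=C["scene"]
G=np.array([.4739,-.1368,.3361]);ex=np.array([.981,.193,0]);ey=np.array([-.193,.981,0])
def P(th,x,y,z):
    t=np.radians(th);a=x*np.cos(t)-(z-.128)*np.sin(t);b=x*np.sin(t)+(z-.128)*np.cos(t)
    u,v=proj(c,G+ex*a+ey*y+np.array([0,0,b]));return round((u-215)*2.8),round((v-170)*2.8)
for th in(26,28,30,32,34): print(th,"A-",P(th,-.05,-.007,0),"B-",P(th,.05,-.007,0),"B+",P(th,.05,.007,0),"T-",P(th,.05,-.007,.105),"T+",P(th,.05,.007,.105),"L-",P(th,-.05,-.007,.105))
O=np.array([.5667,-.118,.123])
n=np.array([0,0,.866])-.5*ex;sx=.866*ex+np.array([0,0,.5])
for x,y in((-.0595,-.0165),(-.0595,.0165),(.0595,-.0165),(.0595,.0165)):
    u,v=proj(c,O+.008*n+sx*x+ey*y);print("lip",round((u-215)*2.8),round((v-170)*2.8))
# yellow hull & white corners measured
im=c["image"];h=cv2.cvtColor(im,cv2.COLOR_BGR2HSV)
m=cv2.inRange(h,(18,110,70),(34,255,255))[255:285,270:320];v,u=np.nonzero(m);print("lip obs",[(round((a+270-215)*2.8),round((b+255-170)*2.8)) for a,b in cv2.approxPolyDP(cv2.convexHull(np.c_[u,v].astype(np.int32)),2,True)[:,0]])
E
```

```text
26 A- (157, 184) B- (207, 199) B+ (219, 193) T- (173, 100) T+ (185, 94) L- (124, 90)
28 A- (160, 186) B- (209, 198) B+ (221, 192) T- (173, 98) T+ (185, 92) L- (124, 91)
30 A- (162, 188) B- (211, 197) B+ (223, 190) T- (173, 97) T+ (185, 91) L- (125, 93)
32 A- (165, 190) B- (213, 195) B+ (224, 189) T- (173, 95) T+ (185, 89) L- (126, 94)
34 A- (168, 191) B- (214, 194) B+ (226, 188) T- (172, 93) T+ (185, 87) L- (127, 96)
lip 172 271
lip 197 257
lip 229 286
lip 256 271
lip obs [(255, 280), (227, 288), (179, 269), (204, 260), (252, 272)]
```

>>> move_arm(
  targets="0 0 -1 0;0.03 0.02 -1 0;0.49 0.096 -0.866 0;0.25 0.05 -0.43 0;0.25 0.05 -0.43 0;0 0 0 0;0 0 0 0",
)

```text
time_s: 11.3
tcp_pos: [0.5009, -0.1308, 0.2259]
ee_rot: [[-0.981, -0.194, -0.0], [-0.194, 0.981, -0.0], [0.0, -0.0, -1.0]]
wrist_force: [-0.4, -0.7, -2.0]
gripper_width: 0.159
gripper_force: 30.0
```

>>> move_arm(
  targets="0.1 0.02 -0.173 0;0.1 0.02 -0.173 0;0.1 0.02 -0.173 0;0 0 0 0",
)

```text
time_s: 11.63
tcp_pos: [0.5072, -0.1296, 0.2118]
ee_rot: [[-0.981, -0.193, -0.002], [-0.193, 0.981, 0.0], [0.002, 0.001, -1.0]]
wrist_force: [-0.8, -1.4, -4.1]
gripper_width: 0.159
gripper_force: 30.0
```

>>> move_arm(
  targets="0.1 0.02 -0.173 0;0.1 0.02 -0.173 0;0.1 0.02 -0.173 0;0.1 0.02 -0.173 0;0 0 0 0",
)

```text
time_s: 12.05
tcp_pos: [0.5172, -0.1275, 0.1935]
ee_rot: [[-0.981, -0.193, -0.004], [-0.193, 0.981, 0.0], [0.003, 0.001, -1.0]]
wrist_force: [-1.3, 0.5, -6.3]
gripper_width: 0.159
gripper_force: 30.0
```

>>> move_arm(
  targets="0.1 0.02 -0.173 0;0.1 0.02 -0.173 0;0.1 0.02 -0.173 0;0.1 0.02 -0.173 0;0.1 0.02 -0.173 0;0 0 0 0",
)

```text
time_s: 12.55
tcp_pos: [0.5288, -0.1252, 0.1719]
ee_rot: [[-0.981, -0.193, -0.005], [-0.193, 0.981, 0.0], [0.005, 0.001, -1.0]]
wrist_force: [-4.5, -1.3, -5.4]
gripper_width: 0.158
gripper_force: 30.0
```

```bash
python3 - <<'E'
from h import *
C={n:cam(n) for n in("scene","wrist")};print(sense()["tcp_pos"],sense()["wrist_force"],sense()["moment"])
a=C["scene"]["image"][200:330,220:360];b=cv2.resize(C["wrist"]["image"][150:310,220:392],(140,130))
cv2.imwrite("pics/ins.png",cv2.resize(np.hstack([a,b]),None,fx=2.8,fy=2.8,interpolation=cv2.INTER_CUBIC))
E
```

```text
[ 0.5290164  -0.12514033  0.1723314 ] [-5.15535469 -0.82254283 -5.19277559] [-0.48392109  1.85352062 -0.02148209]
```

View pics/ins.png

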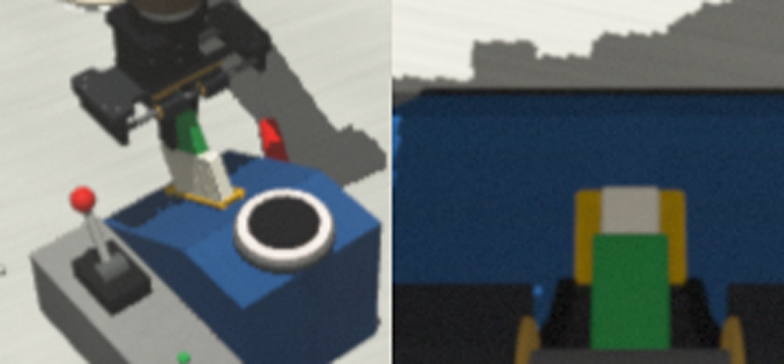

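>>> move_arm(
  targets="0.05 0.01 -0.173 0;0.09 0.018 -0.173 0;0.1 0.02 -0.173 0;0.1 0.02 -0.173 0;0.1 0.02 -0.173 0;0 0 0 0",
)

```text
time_s: 13.15
tcp_pos: [0.5395, -0.1234, 0.1515]
ee_rot: [[-0.981, -0.193, -0.005], [-0.193, 0.981, -0.0], [0.005, 0.001, -1.0]]
wrist_force: [-9.1, -2.1, -2.8]
gripper_width: 0.16
gripper_force: 30.0
```

>>> move_arm(
  targets="0 0 -0.1 0;0.06 0.012 -0.14 0;0.08 0.016 -0.14 0;0 0 0 0",
)

```text
time_s: 13.48
tcp_pos: [0.5435, -0.123, 0.1433]
ee_rot: [[-0.981, -0.193, -0.003], [-0.193, 0.981, -0.001], [0.003, -0.0, -1.0]]
wrist_force: [-10.4, -2.6, 1.0]
gripper_width: 0.161
gripper_force: 30.0
```

>>> move_arm(
  targets="0.03 0.006 -0.1 0;0.03 0.006 -0.1 0;0.03 0.006 -0.1 0;0 0 0 0",
)

```text
time_s: 13.82
tcp_pos: [0.5437, -0.1235, 0.1394]
ee_rot: [[-0.981, -0.194, -0.006], [-0.194, 0.981, -0.003], [0.007, -0.002, -1.0]]
wrist_force: [-20.6, -2.2, 20.9]
gripper_width: 0.16
gripper_force: 30.0
```

>>> move_arm(
  targets="-0.04 -0.008 0.07 0;0 0 0 0;0 0 0 0;0 0 0 0;0 0 0 0;0 0 0 0;0 0 0 0",
  gripper=45,
)

```text
time_s: 14.4
tcp_pos: [0.5466, -0.1218, 0.1366]
ee_rot: [[-0.981, -0.194, 0.0], [-0.194, 0.981, -0.0], [-0.0, -0.0, -1.0]]
wrist_force: [-0.5, -0.2, 0.4]
gripper_width: 0.503
gripper_force: 0.0
```

```bash
python3 - <<'E'
from h import *
s=sense();print(s["tcp_pos"],s["wrist_force"],s["gripper_force"],s["gripper_width"])
O=np.array([.5667,-.118,.123]);ex=np.array([.981,.193,0]);ey=np.array([-.193,.981,0])
n=np.array([0,0,.866])-.5*ex;sx=.866*ex+np.array([0,0,.5])
c=cam("scene");h=cv2.cvtColor(c["image"],cv2.COLOR_BGR2HSV)
for nm,m in(("green",cv2.inRange(h,(45,80,40),(88,255,255))),("lip",cv2.inRange(h,(18,110,70),(34,255,255)))):
    m[:220]=0;m[290:]=0;m[:,:265]=0;m[:,330:]=0
    v,u=np.nonzero(m);print(nm,len(u),cv2.approxPolyDP(cv2.convexHull(np.c_[u,v].astype(np.int32)),1,True)[:,0].tolist())
for d in(-.085,-.08,-.07):
  print(d,[tuple(np.round(proj(c,O+sx*x+ey*y+n*(z+d)),1)) for x,y,z in((.03,-.007,.105),(.03,.007,.105),(.03,-.007,.15),(.03,.007,.15),(-.03,-.007,.15),(-.03,-.007,.105))])
E
```

```text
[ 0.54664217 -0.12183024  0.13663328] [-0.54509321 -0.15737448  0.40822855] 0.0 0.5028565720664238
green 145 [[297, 262], [294, 264], [283, 262], [283, 257], [287, 251], [291, 250]]
lip 67 [[306, 270], [300, 273], [296, 273], [279, 268], [275, 250], [298, 237], [301, 241]]
-0.085 [(np.float64(292.8), np.float64(265.5)), (np.float64(296.8), np.float64(263.3)), (np.float64(287.3), np.float64(251.2)), (np.float64(291.4), np.float64(249.0)), (np.float64(277.1), np.float64(249.0)), (np.float64(282.5), np.float64(262.9))]
-0.08 [(np.float64(292.2), np.float64(263.9)), (np.float64(296.2), np.float64(261.7)), (np.float64(286.7), np.float64(249.6)), (np.float64(290.8), np.float64(247.4)), (np.float64(276.5), np.float64(247.5)), (np.float64(281.9), np.float64(261.3))]
-0.07 [(np.float64(291.0), np.float64(260.8)), (np.float64(295.0), np.float64(258.5)), (np.float64(285.5), np.float64(246.4)), (np.float64(289.5), np.float64(244.2)), (np.float64(275.3), np.float64(244.3)), (np.float64(280.7), np.float64(258.3))]
```

>>> move_arm(
  targets="0 0 1 0;0 0 1 0;0 0 0.95 0;-0.47 -0.1 0 0;0 0 0 0",
)

```text
time_s: 14.87
tcp_pos: [0.5341, -0.1245, 0.2121]
ee_rot: [[-0.981, -0.193, 0.003], [-0.193, 0.981, 0.001], [-0.003, -0.0, -1.0]]
wrist_force: [-0.9, 0.6, -0.2]
gripper_width: 0.517
gripper_force: 0.0
```

>>> move_arm(
  targets="0 0 0 0;0 0 0 0;0 0 0 0;0 0 0 0;0 0 0 0;0 0 0 0;0 0 0 0;0 0 0 0;0 0 -0.6 0",
  gripper=0,
)

```text
time_s: 15.62
tcp_pos: [0.5365, -0.1247, 0.1984]
ee_rot: [[-0.981, -0.194, 0.007], [-0.194, 0.981, -0.001], [-0.006, -0.002, -1.0]]
wrist_force: [0.4, -0.5, 0.2]
gripper_width: 0.014
gripper_force: 0.0
```

>>> move_arm(
  targets="0.06 0.012 -0.1 0;0.06 0.012 -0.1 0;0.06 0.012 -0.1 0;0 0 0 0",
)

```text
time_s: 15.95
tcp_pos: [0.5393, -0.1236, 0.1879]
ee_rot: [[-0.981, -0.193, -0.0], [-0.193, 0.981, -0.0], [0.0, -0.0, -1.0]]
wrist_force: [-0.8, -0.1, 0.8]
gripper_width: 0.007
gripper_force: 0.0
```

>>> move_arm(
  targets="0.02 0.004 -0.05 0;0.02 0.004 -0.05 0;0.02 0.004 -0.05 0;0 0 0 0",
)

```text
time_s: 16.28
tcp_pos: [0.5405, -0.1238, 0.1862]
ee_rot: [[-0.981, -0.194, 0.001], [-0.194, 0.981, -0.001], [-0.0, -0.002, -1.0]]
wrist_force: [-3.6, -0.5, 7.4]
gripper_width: 0.002
gripper_force: 3.6
```

>>> move_arm(
  targets="0.04 0.008 -0.07 0;0.04 0.008 -0.07 0;0 0 0 0",
)

```text
time_s: 16.53
tcp_pos: [0.5409, -0.124, 0.1857]
ee_rot: [[-0.981, -0.195, -0.002], [-0.195, 0.981, -0.003], [0.003, -0.003, -1.0]]
wrist_force: [-11.7, 1.4, 21.3]
gripper_width: 0.001
gripper_force: 12.8
```

>>> move_arm(
  targets="0 0 0.9 0;0 0 0.9 0;-0.04 -0.9 0 0;-0.04 -0.9 0 0;-0.04 -0.9 0 0;-0.04 -0.9 0 0;0 -0.9 0 0;0 -0.66 0 0;0 0 0 0",
)

```text
time_s: 17.28
tcp_pos: [0.5383, -0.2544, 0.2257]
ee_rot: [[-0.982, -0.19, 0.0], [-0.19, 0.982, -0.001], [0.0, -0.001, -1.0]]
wrist_force: [-0.1, 1.0, 0.6]
gripper_width: 0.005
gripper_force: 0.0
```

```bash
python3 - <<'E'
from h import *
c=cam("wrist");s=sense();print(s["tcp_pos"],s["wrist_force"])
h=cv2.cvtColor(c["image"],cv2.COLOR_BGR2HSV);m=cv2.inRange(h,(0,150,80),(6,255,255))
k,l,st,ce=cv2.connectedComponentsWithStats(m);print([(st[i].tolist(),ce[i].round(1)) for i in range(1,k) if st[i,4]>100])
print(proj(c,(.5726,-.2463,.182)))
c=cam("scene");h=cv2.cvtColor(c["image"],cv2.COLOR_BGR2HSV);m=cv2.inRange(h,(0,150,80),(6,255,255));m[:,:225]=0;m[:,275:]=0;v,u=np.nonzero(m);print("knob",u.mean(),v.mean(),len(u),proj(c,(.5726,-.2463,.182)))
g=cv2.inRange(h,(45,80,40),(88,255,255))[220:290,265:330];v,u=np.nonzero(g);print("green",cv2.approxPolyDP(cv2.convexHull(np.c_[u+265,v+220].astype(np.int32)),1,True)[:,0].tolist())
E
```

```text
[ 0.53824173 -0.25308929  0.22562803] [0.1010387  0.85445665 0.05406288]
[([562, 138, 75, 89, 2463], array([597.2, 180.8]))]
(np.float64(325.6104949131341), np.float64(314.42206592052935))
knob 249.13333333333333 270.7111111111111 45 (np.float64(249.1770976120758), np.float64(271.6194422325997))
green [[296, 263], [289, 264], [284, 262], [280, 250], [290, 250], [296, 260]]
```

>>> move_arm(
  targets="0 0 -0.7 0;0 0 -0.7 0;0 0 -0.7 0;0 0 0 0;0.2 0.04 0 0;0.2 0.04 0 0;0.25 0.05 0 0;0.25 0.05 0 0;0.25 0.05 0 0;0.25 0.05 0 0",
)

```text
time_s: 18.22
tcp_pos: [0.5745, -0.2449, 0.174]
ee_rot: [[-0.981, -0.193, 0.001], [-0.193, 0.981, -0.0], [-0.001, -0.001, -1.0]]
wrist_force: [-1.0, -1.4, 0.9]
gripper_width: 0.007
gripper_force: 0.7
```

>>> move_arm(
  targets="0.3 0.06 0 0;0.3 0.06 0 0;0.3 0.06 0 0;0.3 0.06 0 0;0.3 0.06 0 0;0.2 0.04 0 0;0.1 0.02 0 0;0.1 0.02 0 0;0 0 0 0",
)

```text
time_s: 18.97
tcp_pos: [0.6213, -0.2352, 0.1731]
ee_rot: [[-0.981, -0.193, -0.0], [-0.193, 0.981, 0.0], [0.0, 0.0, -1.0]]
wrist_force: [-0.2, 0.0, -0.1]
gripper_width: 0.002
gripper_force: 0.1
```

>>> move_arm(
  targets="0.1 0.02 0 0;0.1 0.02 0 0;0.1 0.02 0 0;0 0 0 0",
)

```text
time_s: 19.3
tcp_pos: [0.6242, -0.2347, 0.1732]
ee_rot: [[-0.981, -0.192, -0.011], [-0.192, 0.981, -0.0], [0.01, 0.002, -1.0]]
wrist_force: [-10.0, -1.1, 3.1]
gripper_width: 0.007
gripper_force: 4.7
```

Stop reached (10 N). Back off and rise clear, then check.

>>> move_arm(
  targets="-0.5 -0.1 0 0;-0.7 -0.14 0 0;0 0 1 0;0 0 1 0;0 0 1 0;0 0 1 0;-0.5 -0.6 1 0;-0.5 -0.6 0 0;0 0 0 0;0 0 0 0",
)

```text
time_s: 20.13
tcp_pos: [0.5734, -0.2703, 0.2992]
ee_rot: [[-0.981, -0.192, 0.002], [-0.192, 0.981, 0.0], [-0.002, -0.0, -1.0]]
wrist_force: [0.8, 0.4, -0.3]
gripper_width: 0.003
gripper_force: 0.0
```

```bash
python3 - <<'E'
from h import *
s=sense();print(s["tcp_pos"],s["wrist_force"])
c=cam("scene");h=cv2.cvtColor(c["image"],cv2.COLOR_BGR2HSV);m=cv2.inRange(h,(0,150,80),(6,255,255));k,l,st,ce=cv2.connectedComponentsWithStats(m);print([(st[i].tolist(),ce[i].round(1)) for i in range(1,k) if 25<st[i,4]<100])
for th in(.85,1.0):
    a=-.5+th;ex=np.array([.981,.193,0]);ey=np.array([-.193,.981,0]);O=np.array([.5667,-.118,0]);print(th,proj(c,O+ex*(.055-.04+.08*np.sin(a))-.1275*ey+[0,0,.112+.08*np.cos(a)]))
a=c["image"][200:330,200:360];b=cam("top")["image"][150:280,310:450]
cv2.imwrite("pics/end.png",cv2.resize(np.hstack([a,b]),None,fx=2.6,fy=2.6,interpolation=cv2.INTER_CUBIC))
E
```

```text
[ 0.5734217  -0.27025467  0.29918711] [ 0.84102789  0.36567912 -0.29269782]
[([313, 243, 9, 15, 90], array([316.8, 249.9])), ([261, 283, 9, 9, 63], array([264.8, 286.9]))]
0.85 (np.float64(261.7398461666063), np.float64(283.32673728603334))
1.0 (np.float64(264.2453374618571), np.float64(286.9589865045921))
```

View pics/end.png

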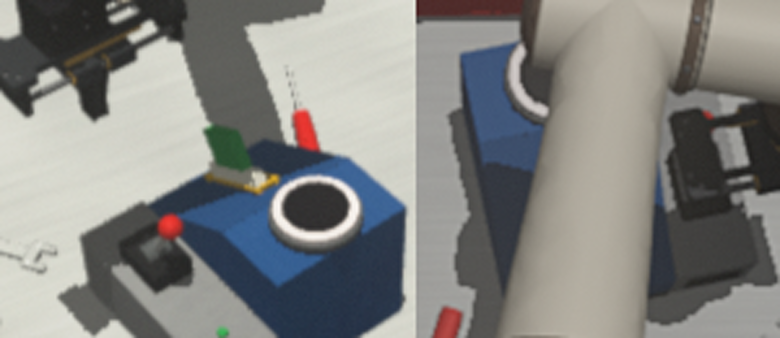

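The picture shows the lever over at its back stop: the knob is at scene pixel (265, 287), as predicted for 1.0 rad. The cassette is seated in the slot with only its tab and about 20 mm of slab showing, and the gripper is clear of everything.

```bash
python3 -c "
from station import *
print(finish_job())"
```

```text
the job is handed in; nothing more can be done
None
```

I handed the job in with the clean filter pushed fully into the slot and released, the switch lever over at its back stop, and the used filter and bystanders left alone; the hand-in call gave no verdict.

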